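Snug the adjustable wrench on the swivel-plate nut and tighten it

TASK

The adjustable wrench lies loosely round the big nut of the chair swivel plate. Stroke its knurled worm wheel, pressing gently, from the handle side towards the jaws until the moving jaw bites snugly on the nut, and take the fingers off it; then swing the handle clockwise (seen from above) until the nut comes up against its stop, without forcing it, and let go, leaving the wrench snug on the nut. Do not disturb the chalk, the tape measure or the roll of gimp.

Things in the scene. Friction and masses are not known exactly. Their poses are not given: they have to be found in the camera images.
- wrench: Steel adjustable wrench, 185 mm, about 0.4 kg, flat on the plate, jaws round the nut. Origin: underside, between the jaws, about on the nut's axis. +x along the handle, jaws open to -x, z up. Fixed jaw at +y (face y = 15 mm), moving jaw at -y. Head 16 mm thick, x = -17 to 72 mm, up to 72 mm wide; back of the mouth x = 20; handle x = 72 to 166, 21 to 26 mm wide, z 3 to 13, overhangs the plate.
- handle_grip (a point): Point in the middle of the wrench's handle, x = 130 mm, y = 0, z = 8 mm in the wrench's frame; here the handle is 21 mm wide and 10 mm thick, 42 mm above the bench, nothing under it but the bench.
- worm_top (a point): Highest point of the knurled worm wheel, x = 48, y = 0, z = 26.5 mm in the wrench's frame, 10.5 mm proud of the head. Dragging this top towards the jaws (wrench -x) closes the jaw, 0.15 mm per mm of stroke; the other way opens it. Rolling takes about 4.5 N along the stroke, so press with 7 to 11 N; once tight the fingers slip. It stays where left. Over 20 N of press harms it.
- jaw_face (a point): Middle of the moving jaw's inner face, at x = 0, z = 8 mm in the wrench's frame; its y there is -25 mm with the jaw fully open and grows as the jaw closes, up to -12 mm. Opening between the jaws = 15 mm - y; on the nut it is 30 mm. At the start the opening is 36 to 40 mm.
- fixed_face (a point): Middle of the fixed jaw's inner face, at x = 0, y = 15 mm, z = 8 mm in the wrench's frame.
- nut_top (a point): Centre of the top of the smooth, oiled hexagon nut, 30 mm across flats and 18 mm high, on the vertical threaded post of the plate. The post stands 15 mm higher than the nut.
- nut (a joint): Angle of the nut (rad), growing clockwise seen from above; starts within 0.07 of 0, where its flats suit the jaws with the handle along the plate's +y; hard stop at 0.6. It turns stiffly: 0.15 N m, about 1.2 N at the handle grip. Against the stop, over 4 N there begins to force the jaws open.
- swivel: Chair swivel plate fixed to the bench: a round foot 150 mm across and, on a rubber bush, the upper plate, 140 mm across, its face 34 mm above the bench. Pressed down, the upper plate, nut and wrench give up to 5 mm, about 4 N per mm. Origin at the centre of its underside, on the nut's axis; the wrench's handle points about along its +y at the start.
- worm: The knurled worm wheel: a roller 24 mm in diameter and 16 mm long, its axis along the wrench's y. Origin on its axis; the frame turns with the wheel.
- jaw: The moving jaw with its shank; frame as the wrench's when fully open.
- chalk: Loose flat piece of tailor's chalk, 40x45x9 mm, on the bench; origin under its centre.
- tape_measure: Loose round tape measure, 62x79x15 mm, on the bench; origin under its centre.
- gimp_roll: Loose roll of gimp, a 72 mm ring 14 mm high, on the bench; origin under its centre.

How it is judged (in metres and radians):
On the way, in this order (a step that is already met when the one before it is completed fails the run):
1. the moving jaw closed snugly on the nut by the worm (opening under 31 mm, pressing on the nut with over 3 N) with the fingers off the wrench, before the nut has been turned (y of jaw_face in the frame of wrench above -0.016 m and contact force between jaw and nut above 3 N and contact force between each of the arm, the fingers and wrench below 0.2 N and value of joint nut below 0.25 rad), for 0.3 s.
2. the nut turned clockwise to its stop with the wrench snug on it (value of joint nut above 0.54 rad and y of jaw_face in the frame of wrench above -0.0165 m), for 0.2 s.
At the end, for the whole second after the job is handed in: The nut is within 0.06 rad of its stop (0.6), the wrench lies flat (tilt under 0.1 rad) and at rest round the nut, its origin within 10 mm of the nut's axis, with the jaws at most 31.5 mm open on the 30 mm nut (all of step 2 and horizontal distance between wrench and nut_top below 0.01 m and angle between wrench's own z axis and vertical below 0.1 rad and linear speed of wrench below 0.02 m/s); the robot touches nothing.
It fails at once if the worm wheel pressed with over 20 N (contact force between any of the fingers, the arm and worm above 20 N).
It fails at once if the wrench forced with over 25 N (contact force between any of the fingers, the arm and wrench above 25 N).
It fails at once if the nut pinched so hard by the jaw that its corners are damaged (over 100 N) (contact force between jaw and nut above 100 N).
It fails at once if the chalk, the tape measure or the gimp roll moved over 20 mm (distance of any of chalk, tape_measure, gimp_roll from where it was at the start of the episode above 0.02 m).
It also fails if it takes over 72 s, if anything falls off the work surface, if the arm or the gripper's body presses on something with over 40 N, if the wrist force passes 120 N, or if a joint passes its speed limit or range.

ROBOT

A 7-joint arm with a two-finger parallel gripper is mounted at the origin on the work surface; the furniture and walls round the work are solid. World frame = base frame: x ahead of the robot, y to its left, z up, the work surface at z = 0. Lengths are in mm, angles in rad, forces in N, time in s.
With the tool pointing down it reaches from about 400 to 875 mm from the base axis. Payload 6.5 kg.
Tool frame: the origin (TCP) lies between the finger pads; the fingertips stand 8 mm ahead of it and the grasp point (between the pads) lies 11 mm behind it; z points along the fingers, y is the line along which they close (so a half turn about z gives the same grasp; the last joint's range is limited). The gripper opens to 85 mm and grips with 20 to 120 N. Pads are 22 mm wide; open, the fingers measure 114 mm over their backs; the gripper's body (76 mm by 85 mm) begins 54 mm behind the grasp point. The pads swing forward as they close: fully open they stand 13 mm farther back than shut.
Start: joints at [-1.331, 0.536, -0.004, 1.538, 0.003, 1.067, -0.071], TCP at [195.682, 619.838, 209.69] pointing down, gripper open.
Joint ranges: [-2.7, 2.7], [-0.37, 2.16], [-1.27, 1.26], [0.24, 2.4], [-1.31, 4.45], [0.19, 1.91], [-2.76, 2.76]. Speed limits (rad/s): [2.39, 2.39, 3.14, 3.14, 3.14, 3.14, 3.14].

INTERFACE

Orientations are given as a unit quaternion [w, x, y, z].
In Python, from bench import * gives the robot as it stands.
- The arm moves only by the tool send_rows, never from a script. Its argument "commands" is text: rows parted by semicolons, each of 6 numbers parted by spaces: the shift along the world's x, y, z in mm, then the turn, a rotation vector about the world's x, y, z in rad. A call has exactly 5 rows; each row is the pose to reach, as a shift and turn from the pose commanded when the call began; what a row does not reach only later rows make up. A row lasts 1/8 s, in which the tool goes at most 62.5 mm and 10.7 degrees, less where a joint would pass 70% of its speed; a pose out of reach is approached as far as the arm can. A call with a gripper value outside its range is refused whole. "gripper" is the closure, from 0 (fully open) to 1 (shut), set as the call begins (left out, the last holds). The fingers move at their own pace and stop on an object; "squeeze" is the grip in N (left out, the last holds). Time passes only in rows, so rows that repeat a pose let the fingers close, or fill a call up. It gives the time, the measured TCP pose, the force, the opening and the grip force at its end, in the units of the state.
- get_state(): the state, without advancing time (a new reading comes with each control period).
- get_image(name): name is "scene" or "top" or "wrist"; returns the picture (400x640x3 uint8, red, green, blue); there is no depth.
- get_calibration(name): a dict with "K" (3x3 intrinsics, pixels), "dist" ([k1, k2, p1, p2, k3] as OpenCV has them; the pictures are not rectified), "extrinsics" (4x4, takes a point from camera to world coordinates). Camera axes: x right, y up, looking along -z (the intrinsics and any distortion apply to the point x, -y, -z); pixel columns grow to the right and rows downward; lengths in mm; the calibration is good to about 2 mm. A picture is of the moment at which its call begins: read the wrist's pose just before it. get_calibration takes no time and is no camera call; for the wrist camera it gives the pose at the moment of the call.
- close_job(): hands the job in; it is judged then, once.
Trained networks look in the newest picture that a camera, given by its name, has taken for a name from the list of things; names that differ only in an ending like _2 or _b are one class to them, and where a whole thing is asked for, a point or a joint stands for the part that bears it (a point fixed in the world has none). Each returns a list of dicts, best first, with "conf" (0 to 1); they miss things now and then, are a little off and sometimes report something else, mostly with a low value. They report only what shows in the picture. A call takes as long as a camera call.
- outline_of(camera, name): "region" (400x640 bool, what is visible of it) and "bbox" ([left, top, width, height] in pixels, round what is visible of it).
The state is a dict: "clock": time; "joint_pos": joint angles; "joint_vel": joint speeds; "effort": joint torques, N m; "tcp_pos": TCP position; "tool_rot": TCP orientation; "force": force on the tool from outside, world axes, zero at the start; "ft_torque": the same for the moment, N m; "gripper_width": finger opening in mm; "grasp_force": force on a finger pad.
Only numpy, scipy, OpenCV 4.12 (cv2) and the standard library are available. Lean on these libraries where they do the work, as an engineer would, in place of code of your own. Each camera call takes 0.05 s, during which the arm holds its last target. There are 200 camera calls.

## Working session

There is one attempt and no reset: what is moved stays moved. The work goes in short steps, Python scripts to look and compute and a tool call to move; the robot and the scene stay as the last step left them, time stands still between calls to the robot, and variables do not carry over. Pictures are saved under pics/ and viewed, at most 13 in all, crops included, and the job is handed in when it is done.

Besides the shell and the picture viewer there is one more tool, called after "Emit:" by a JSON object that holds its "method" and its "body". send_rows: Moves the arm, as the interface text tells. Its arguments: {"type":"object","properties":{"commands":{"type":"string"},"gripper":{"type":"number"},"squeeze":{"type":"number"}},"required":["commands"]}

```bash
mkdir -p pics
cat > h.py <<'E'
from bench import *
import numpy as np, cv2
def ray(name,pts,z):
    c=get_calibration(name);K=np.array(c["K"]);d=np.array(c["dist"],float);T=np.array(c["extrinsics"])
    p=cv2.undistortPoints(np.array(pts,float).reshape(-1,1,2),K,d).reshape(-1,2)
    v=np.c_[p[:,0],-p[:,1],-np.ones(len(p))]@T[:3,:3].T;o=T[:3,3]
    return o+v*((z-o[2])/v[:,2])[:,None]
def proj(name,P):
    c=get_calibration(name);K=np.array(c["K"]);d=np.array(c["dist"],float);T=np.array(c["extrinsics"])
    q=(np.array(P,float).reshape(-1,3)-T[:3,3])@T[:3,:3]
    return cv2.projectPoints(q*[1,-1,-1],np.zeros(3),np.zeros(3),K,d)[0].reshape(-1,2)
def save(im,f): cv2.imwrite("pics/"+f,im[:,:,::-1])
E
python3 - <<'E'
from h import *
a=get_image("top");b=get_image("scene")
save(np.vstack([a,b])[::1],"a.png") if 0 else (save(a,"top.png"),save(b,"scene.png"))
for n in ["wrench","worm","nut","swivel","chalk","tape_measure","gimp_roll","jaw"]:
    for r in outline_of("top",n)[:2]:
        ys,xs=np.nonzero(r["region"]);m=[xs.mean(),ys.mean()]
        print(n,round(r["conf"],2),r["bbox"],np.round(m,1),ray("top",[m],{"worm":60,"nut":52,"wrench":50,"jaw":50,"swivel":34}.get(n,10)).round(1))
s=get_state();print(s["clock"],s["tcp_pos"],s["tool_rot"],s["force"],s["gripper_width"])
E
```

```text
wrench 0.97 [285.3, 181.0, 71.5, 27.8] [326.3 200. ] [[455.6 -32.9  50. ]]
swivel 0.62 [324.3, 170.4, 56.9, 58.2] [352.3 199. ] [[ 457.8 -100.6   34. ]]
swivel 0.43 [282.6, 184.1, 76.9, 27.8] [325.6 200.1] [[458.9 -31.4  34. ]]
chalk 0.63 [213.4, 232.8, 20.5, 17.9] [222.8 242. ] [[369.  240.1  10. ]]
tape_measure 0.65 [393.8, 218.9, 25.5, 24.1] [405.5 230.8] [[ 370.8 -234.    10. ]]
jaw 0.65 [333.4, 181.8, 21.5, 17.0] [343.5 188.2] [[484.  -78.8  50. ]]
0.5 [195.68046977 619.81659208 209.64977476] [ 4.70405323e-06  1.52298801e-01  9.88334495e-01 -3.96032505e-05] [ 0.24930983 -0.63860392 -0.24458984] 85.59233535827654
```

View pics/top.png

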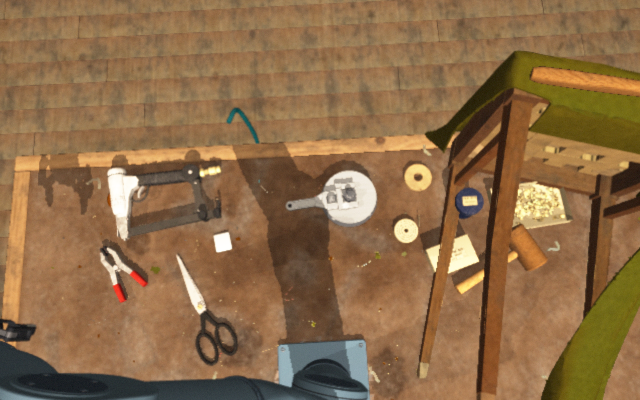

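View pics/scene.png

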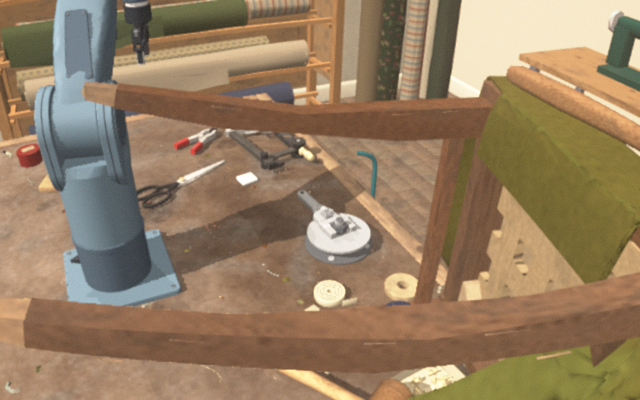

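The top view shows the plate at about px (350,198) with the handle pointing left (+y world), the chair far right and chalk at (222,242). The scene view shows the path is clear. I'll move in above the worm.

Emit:
{"method": "send_rows", "body": {"commands": "30 -60 0 0 0 -0.12; 60 -120 0 0 0 -0.28; 90 -175 0 0 0 -0.44; 120 -230 0 0 0 -0.6; 145 -285 0 0 0 -0.76", "gripper": 1}}

```text
clock: 1.12
tcp_pos: [338.6, 339.9, 210.1]
tool_rot: [0.0, 0.51, 0.86, 0.001]
force: [0.2, 0.1, 0.5]
gripper_width: 0.3
grasp_force: 0.0
```

Emit:
{"method": "send_rows", "body": {"commands": "30 -55 0 0 0 -0.12; 60 -110 0 0 0 -0.24; 80 -170 0 0 0 -0.36; 95 -230 0 0 0 -0.44; 105 -290 0 0 0 -0.505"}}

```text
clock: 1.75
tcp_pos: [443.3, 49.6, 210.1]
tool_rot: [0.0, 0.708, 0.706, 0.001]
force: [0.5, -0.0, -0.8]
gripper_width: 0.4
grasp_force: 0.0
```

Emit:
{"method": "send_rows", "body": {"commands": "0 -50 0 0 0 0; 0 -70 0 0 0 0; 0 -70 0 0 0 0; 0 -70 0 0 0 0; 0 -70 0 0 0 0"}}

```text
clock: 2.38
tcp_pos: [442.7, -17.2, 209.7]
tool_rot: [-0.0, 0.706, 0.708, 0.0]
force: [0.5, -0.4, 0.3]
gripper_width: 0.3
grasp_force: 0.0
```

Run:
```python
from h import *
s=get_state();print(s["clock"],s["tcp_pos"],s["tool_rot"],s["force"],s["gripper_width"],s["joint_pos"])
a=get_image("wrist");save(a,"w1.png")
print(get_calibration("wrist")["extrinsics"])
for n in ["wrench","worm","nut","swivel","jaw"]:
    for r in outline_of("wrist",n)[:2]:
        ys,xs=np.nonzero(r["region"]);m=[xs.mean(),ys.mean()]
        print(n,round(r["conf"],2),r["bbox"],np.round(m,1),ray("wrist",[m],{"worm":55,"nut":52,"wrench":50,"jaw":50,"swivel":34}.get(n,10)).round(1))
```

```text
2.375 [442.68736319 -17.16112028 209.67915859] [-9.72168897e-05  7.06262748e-01  7.07949795e-01  9.78581964e-05] [ 0.49013023 -0.42775764  0.2623631 ] 0.2836513917837804 [-0.54951341  0.19333237  0.55309865  2.08487996 -0.13000106  0.89577722
  0.07911914]
[[ 9.99996389e-01 -2.37464240e-03 -1.25852124e-03  4.42927670e+02]
 [ 2.65549097e-03  9.45132172e-01  3.26677403e-01  6.69350722e+01]
 [ 4.13726900e-04 -3.26679565e-01  9.45135065e-01  3.73298505e+02]
 [ 0.00000000e+00  0.00000000e+00  0.00000000e+00  1.00000000e+00]]
wrench 0.88 [306.7, 80.4, 61.3, 163.2] [330.6 171. ] [[459.4 -20.7  50. ]]
worm 0.84 [321.8, 181.9, 17.7, 22.6] [331.5 192.4] [[460.5 -42.8  55. ]]
nut 0.67 [324.8, 219.5, 24.9, 21.2] [336.6 226.9] [[467.1 -84.3  52. ]]
nut 0.29 [310.7, 78.5, 61.4, 165.1] [330.2 170.6] [[458.9 -20.2  52. ]]
swivel 0.7 [275.7, 160.8, 116.8, 117.2] [339.  218.8] [[470.8 -82.6  34. ]]
jaw 0.87 [328.5, 196.6, 43.3, 49.8] [355.  217.8] [[487.1 -74.5  50. ]]
```

View pics/w1.png

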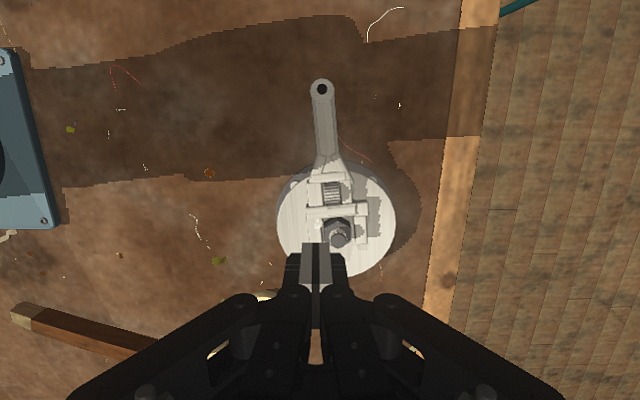

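The wrist view shows the handle hole at (322,89), worm at (331,192), nut/post at (338,235), and jaw on the right (+x). I'll enlarge a crop for accuracy.

Run:
```python
from h import *
a=get_image("wrist");c=a[75:255,270:400];save(cv2.resize(c,None,fx=3.3,fy=3.3,interpolation=cv2.INTER_CUBIC)[:600],"w2.png")
print(ray("wrist",[[322,89]],47),ray("wrist",[[331.5,192.4]],57))
r=outline_of("top","swivel")
get_image("top")
for n in ["swivel","nut","wrench"]:
  for r in outline_of("top",n)[:1]:
    b=r["bbox"];print(n,b,r["conf"],ray("top",[[b[0]+b[2]/2,b[1]+b[3]/2]],34))
```

```text
[[449.83244648  60.32367907  47.        ]] [[460.33943607 -42.7320077   57.        ]]
swivel [352.7, 169.7, 25.6, 57.5] 0.77 [[ 457.32867713 -134.68388777   34.        ]]
nut [353.3, 170.3, 25.3, 53.4] 0.57 [[ 461.09853104 -136.14477022   34.        ]]
wrench [350.4, 181.1, 5.7, 26.0] 0.62 [[ 470.71710702 -103.88829335   34.        ]]
```

View pics/w2.png

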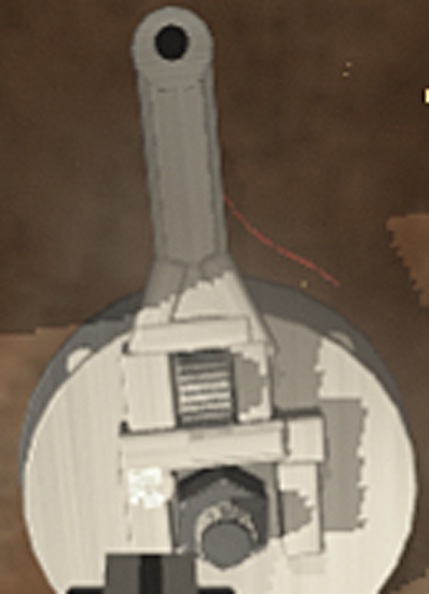

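Run:
```python
from h import *
f=lambda u,v,z:ray("wrist",[[270+u/3.3,75+v/3.3]],z)[0].round(1)
print("post",f(228,538,67),"hole",f(171,42,47),"worm",f(203,388,59), "wormL/R",f(176,388,60)[0],f(232,388,60)[0])
print("plate",f(22,490,34),f(415,490,34))
print("handle mid",f(146,100,47),f(210,100,47),f(160,250,47),f(223,250,47))
print("nut L/R corners", f(174,490,52),f(268,490,52),f(222,472,52))
```

```text
post [468.8 -90.9  67. ] hole [449.7  61.3  47. ] worm [460.2 -42.5  59. ] wormL/R 451.7 469.3
plate [398.6 -89.   34. ] [537.1 -89.1  34. ]
handle mid [442.3  44.7  47. ] [461.5  44.7  47. ] [446.7  -0.9  47. ] [466.4  -0.9  47. ]
nut L/R corners [451.6 -80.8  52. ] [482.9 -80.8  52. ] [467.4 -74.3  52. ]
```

Emit:
{"method": "send_rows", "body": {"commands": "9 -8 -40 0 0 0; 17 -16 -80 0 0 0; 17 -16 -120 0 0 0; 17 -16 -132 0 0 0; 17 -16 -132 0 0 0"}}

```text
clock: 3.6
tcp_pos: [459.4, -34.6, 77.8]
tool_rot: [-0.0, 0.707, 0.707, -0.0]
force: [0.6, 0.5, -0.1]
gripper_width: 0.2
grasp_force: 0.0
```

Emit:
{"method": "send_rows", "body": {"commands": "0 0 0 0 0 0; 0 0 -2 0 0 0; 0 0 -4 0 0 0; 0 0 -6 0 0 0; 0 0 -6 0 0 0"}}

```text
clock: 4.22
tcp_pos: [459.4, -34.5, 71.6]
tool_rot: [-0.0, 0.707, 0.707, -0.0]
force: [0.7, 0.9, -0.0]
gripper_width: -0.3
grasp_force: 0.0
```

Emit:
{"method": "send_rows", "body": {"commands": "0 1 -1 0 0 0; 0 1 -2 0 0 0; 0 1 -3 0 0 0; 0 1 -3.5 0 0 0; 0 1 -3.5 0 0 0"}}

```text
clock: 4.85
tcp_pos: [459.6, -33.5, 68.2]
tool_rot: [-0.0, 0.707, 0.707, -0.0]
force: [-0.1, -0.1, 0.1]
gripper_width: -0.4
grasp_force: 0.0
```

Emit:
{"method": "send_rows", "body": {"commands": "0 0 -0.5 0 0 0; 0 0 -1 0 0 0; 0 0 -1.5 0 0 0; 0 0 -1.5 0 0 0; 0 0 -1.5 0 0 0"}}

```text
clock: 5.48
tcp_pos: [459.6, -33.5, 66.7]
tool_rot: [0.0, 0.707, 0.707, -0.0]
force: [-0.0, 0.2, -0.5]
gripper_width: 0.1
grasp_force: 0.0
```

Emit:
{"method": "send_rows", "body": {"commands": "0 0 -0.5 0 0 0; 0 0 -1 0 0 0; 0 0 -1.5 0 0 0; 0 0 -1.5 0 0 0; 0 0 -1.5 0 0 0"}}

```text
clock: 6.1
tcp_pos: [459.5, -33.5, 65.2]
tool_rot: [-0.0, 0.707, 0.707, -0.0]
force: [-1.0, 0.4, 0.2]
gripper_width: -0.0
grasp_force: 0.0
```

Emit:
{"method": "send_rows", "body": {"commands": "0 0 3 0 0 0; 0 0 6 0 0 0; 0 -5 6 0 0 0; 0 -6 5 0 0 0; 0 -6 4 0 0 0"}}

```text
clock: 6.72
tcp_pos: [459.5, -39.7, 69.1]
tool_rot: [-0.0, 0.707, 0.707, -0.0]
force: [-0.1, 0.5, -0.5]
gripper_width: 0.1
grasp_force: 0.0
```

Run:
```python
from h import *
a=get_image("wrist");c=a[75:275,240:420];save(cv2.resize(c,None,fx=3,fy=3,interpolation=cv2.INTER_CUBIC),"w3.png")
s=get_state();print(s["tcp_pos"],s["force"])
t=s["tcp_pos"];print([(proj("wrist",[[t[0]+dx,t[1]+dy,t[2]-8]])[0]-[240,75])*3 for dx,dy in [(-14,11),(14,11)]],(proj("wrist",[[460,-42.5,60.5]])-[240,75])*3)
```

```text
[459.397939   -39.5539983   68.94683754] [-0.37097728 -0.74641637 -0.35252619]
[array([150.31643436, 421.91710601]), array([294.64594834, 421.96011973])] [[225.55597649 485.55573699]]
```

View pics/w3.png

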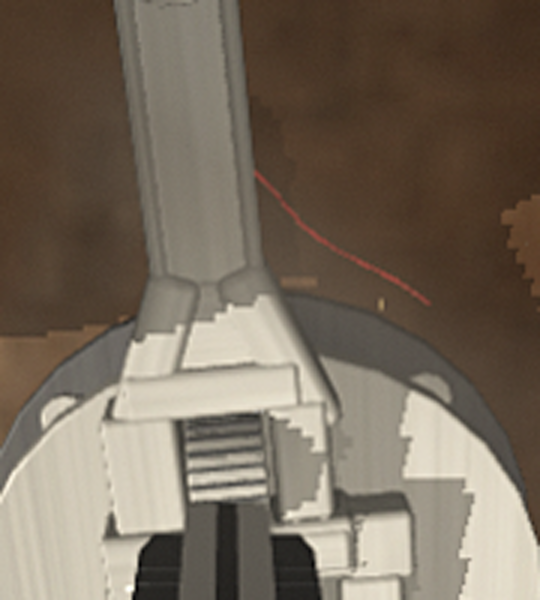

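Run:
```python
from h import *
import h
c=get_calibration("wrist");print(np.round(c["K"],1).tolist(),np.round(c["dist"],4),np.round(c["extrinsics"],3).tolist())
now=lambda u,v,z:ray("wrist",[[240+u/3,75+v/3]],z)[0].round(1)
N=[(428,302,0),(120,375,53),(155,278,47),(225,455,58),(262,415,58)]
print([now(*p) for p in N])
T=np.array([[ 9.99996389e-01,-2.37464240e-03,-1.25852124e-03,4.42927670e+02],[2.65549097e-03,9.45132172e-01,3.26677403e-01,6.69350722e+01],[4.13726900e-04,-3.26679565e-01,9.45135065e-01,3.73298505e+02],[0,0,0,1]])
g=lambda n:dict(c,extrinsics=T)
h.get_calibration=g
old=lambda u,v,z:ray("wrist",[[270+u/3.3,75+v/3.3]],z)[0].round(1)
print([old(*p) for p in [(335,282,0),(130,325,53),(157,258,47),(205,388,58)]])
print("tip in old", h.proj("wrist",[[442.7,-17.2+11,201.7],[442.7,-17.2,201.7],[442.7,-17.2,220]]))
```

```text
[[320.0, 0.0, 315.1], [0.0, 320.0, 193.0], [0.0, 0.0, 1.0]] [-0.0434  0.      0.      0.      0.    ] [[1.0, -0.0, -0.0, 459.929], [0.0, 0.945, 0.327, 44.757], [0.0, -0.327, 0.945, 232.568], [0.0, 0.0, 0.0, 1.0]]
[array([511. , -21.8,   0. ]), array([438.9, -21.8,  53. ]), array([445.9,  -3.4,  47. ]), array([459.9, -37. ,  58. ]), array([467.2, -28.3,  58. ])]
[array([510.6, -20.8,   0. ]), array([437.3, -22.4,  53. ]), array([445.8,  -2.2,  47. ]), array([461. , -41.5,  58. ])]
tip in old [[314.30023758 215.4518604 ]
 [314.26741733 232.54540865]
 [314.19371276 247.57260721]]
```

The fingertip front edge shows at crop row ~500, further back than predicted, with the worm still visible above it at rows 415–500. I'll descend gently here and feel for contact.

Emit:
{"method": "send_rows", "body": {"commands": "0 0 -0.8 0 0 0; 0 0 -1.6 0 0 0; 0 0 -2.4 0 0 0; 0 0 -3.2 0 0 0; 0 0 -4 0 0 0"}}

```text
clock: 7.4
tcp_pos: [459.6, -39.5, 65.1]
tool_rot: [0.0, 0.707, 0.707, 0.0]
force: [-0.4, 0.1, -0.6]
gripper_width: -0.1
grasp_force: 0.0
```

Emit:
{"method": "send_rows", "body": {"commands": "0 0 -0.8 0 0 0; 0 0 -1.6 0 0 0; 0 0 -2 0 0 0; 0 0 -2 0 0 0; 0 0 -2 0 0 0"}}

```text
clock: 8.02
tcp_pos: [459.6, -39.5, 63.2]
tool_rot: [0.0, 0.707, 0.707, -0.0]
force: [0.2, -0.4, 1.1]
gripper_width: -0.1
grasp_force: 0.0
```

Emit:
{"method": "send_rows", "body": {"commands": "0 0 -0.5 0 0 0; 0 0 -1 0 0 0; 0 0 -1.5 0 0 0; 0 0 -1.5 0 0 0; 0 0 -1.5 0 0 0"}}

```text
clock: 8.65
tcp_pos: [459.6, -39.5, 61.7]
tool_rot: [0.0, 0.707, 0.707, -0.0]
force: [-0.0, 0.2, 0.3]
gripper_width: -0.3
grasp_force: 0.0
```

Emit:
{"method": "send_rows", "body": {"commands": "0 0 -0.5 0 0 0; 0 0 -1 0 0 0; 0 0 -1 0 0 0; 0 0 -1 0 0 0; 0 0 -1 0 0 0"}}

```text
clock: 9.28
tcp_pos: [459.6, -39.5, 60.7]
tool_rot: [0.0, 0.707, 0.707, -0.0]
force: [0.3, 0.7, 0.3]
gripper_width: 0.1
grasp_force: 0.0
```

Run:
```python
from h import *
a=get_image("wrist");b=get_image("scene")
c=cv2.resize(a[150:270,250:390],None,fx=4,fy=4,interpolation=cv2.INTER_CUBIC)
d=cv2.resize(b[160:280,290:390],None,fx=4,fy=4,interpolation=cv2.INTER_CUBIC)
o=np.zeros((480,800,3),np.uint8);o[:,:420]=c[:,70:490];o[:,420:]=d[:,10:390];save(o,"w4.png")
```

```text
(no output)
```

View pics/w4.png

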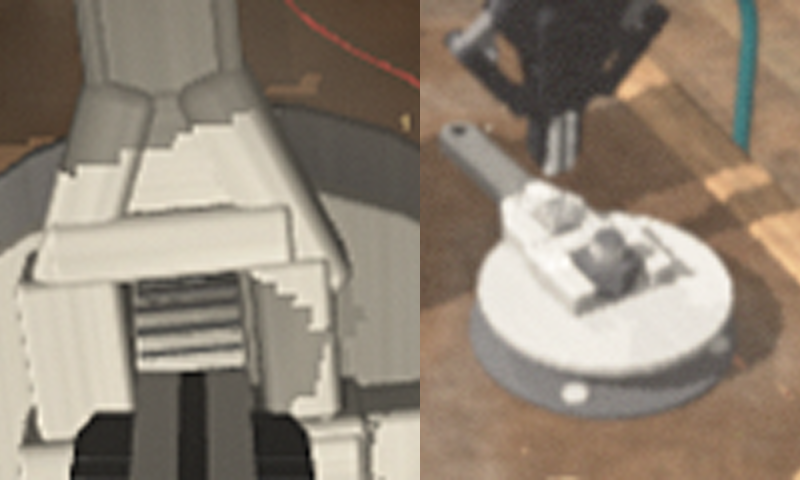

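Run:
```python
from h import *
for z in [52.7,60,65,70,75,80,85,90]: print(z,proj("scene",[[459.6,-39.5,z]])[0].round(1), proj("wrist",[[459.6,-39.5,z],[459.6,-34.5,z],[459.6,-28.5,z]])[:,1].round(1))
print(proj("scene",[[460.2,-42.5,60.5]]))
r=outline_of("wrist","worm");print([ (x["bbox"],x["conf"]) for x in r[:2]])
```

```text
52.7 [325.8 212.1] [232.7 225.1 215.7]
60 [325.9 209.5] [238.4 230.5 220.8]
65 [326.  207.6] [242.5 234.4 224.5]
70 [326.1 205.8] [246.9 238.6 228.5]
75 [326.2 204. ] [251.5 243.  232.7]
80 [326.2 202.1] [256.3 247.7 237.1]
85 [326.3 200.2] [261.5 252.6 241.8]
90 [326.4 198.3] [266.9 257.9 246.7]
[[326.77082397 209.9386601 ]]
[([299.1, 218.6, 31.7, 20.4], 0.71)]
```

Scene view (crop (555,170)) shows the shut fingertips really end about 20 mm above nominal, so I need to go lower; continuing carefully.

Emit:
{"method": "send_rows", "body": {"commands": "0 0 -2 0 0 0; 0 0 -4 0 0 0; 0 0 -6 0 0 0; 0 0 -8 0 0 0; 0 0 -10 0 0 0"}}

```text
clock: 10.05
tcp_pos: [459.6, -39.5, 50.5]
tool_rot: [0.0, 0.707, 0.707, -0.0]
force: [-0.0, 1.0, -0.0]
gripper_width: 0.2
grasp_force: 0.0
```

Emit:
{"method": "send_rows", "body": {"commands": "0 0 -1 0 0 0; 0 0 -2 0 0 0; 0 0 -3 0 0 0; 0 0 -3 0 0 0; 0 0 -3 0 0 0"}}

```text
clock: 10.68
tcp_pos: [459.6, -39.5, 47.7]
tool_rot: [0.0, 0.707, 0.707, 0.0]
force: [1.0, 0.1, 0.6]
gripper_width: -0.1
grasp_force: 0.0
```

Emit:
{"method": "send_rows", "body": {"commands": "0 0 -0.5 0 0 0; 0 0 -1 0 0 0; 0 0 -2 0 0 0; 0 0 -2 0 0 0; 0 0 -2 0 0 0"}}

```text
clock: 11.3
tcp_pos: [459.6, -39.5, 45.7]
tool_rot: [0.0, 0.707, 0.707, -0.0]
force: [0.6, 0.4, -0.4]
gripper_width: -0.6
grasp_force: 0.0
```

Emit:
{"method": "send_rows", "body": {"commands": "0 0 -0.5 0 0 0; 0 0 -1 0 0 0; 0 0 -1.5 0 0 0; 0 0 -1.5 0 0 0; 0 0 -1.5 0 0 0"}}

```text
clock: 11.92
tcp_pos: [459.6, -39.5, 44.2]
tool_rot: [0.0, 0.707, 0.707, -0.0]
force: [0.1, -0.7, 0.3]
gripper_width: 0.2
grasp_force: 0.0
```

Emit:
{"method": "send_rows", "body": {"commands": "0 0 -0.5 0 0 0; 0 0 -1 0 0 0; 0 0 -1.5 0 0 0; 0 0 -1.5 0 0 0; 0 0 -1.5 0 0 0"}}

```text
clock: 12.55
tcp_pos: [459.6, -39.5, 42.7]
tool_rot: [-0.0, 0.707, 0.707, -0.0]
force: [0.1, 0.4, 1.1]
gripper_width: 0.2
grasp_force: 0.0
```

Emit:
{"method": "send_rows", "body": {"commands": "0 0 -0.5 0 0 0; 0 0 -1 0 0 0; 0 0 -1.5 0 0 0; 0 0 -1.5 0 0 0; 0 0 -1.5 0 0 0"}}

```text
clock: 13.18
tcp_pos: [459.6, -39.5, 41.2]
tool_rot: [0.0, 0.707, 0.707, -0.0]
force: [0.3, 0.4, 1.1]
gripper_width: 0.2
grasp_force: 0.0
```

Emit:
{"method": "send_rows", "body": {"commands": "0 0 -0.5 0 0 0; 0 0 -1 0 0 0; 0 0 -1.5 0 0 0; 0 0 -1.5 0 0 0; 0 0 -1.5 0 0 0"}}

```text
clock: 13.8
tcp_pos: [459.6, -39.5, 39.7]
tool_rot: [0.0, 0.707, 0.707, 0.0]
force: [1.0, 1.2, -0.6]
gripper_width: 0.2
grasp_force: 0.0
```

Run:
```python
from h import *
f=[]
for i in range(8): get_image("wrist") if i<4 else None; f.append(get_state()["force"])
print(np.round(f,2).tolist())
```

```text
[[-0.3, 1.1, -0.38], [0.18, -0.08, -0.02], [0.09, 0.29, 0.56], [-0.12, -0.48, 0.98], [-0.12, -0.48, 0.98], [-0.12, -0.48, 0.98], [-0.12, -0.48, 0.98], [-0.12, -0.48, 0.98]]
```

Run:
```python
from h import *
a=get_image("wrist");b=get_image("scene")
c=cv2.resize(a[150:270,250:390],None,fx=4,fy=4,interpolation=cv2.INTER_CUBIC)
d=cv2.resize(b[170:250,300:362],None,fx=6,fy=6,interpolation=cv2.INTER_CUBIC)
o=np.zeros((480,792,3),np.uint8);o[:,:420]=c[:,70:490];o[:,420:]=d;save(o,"w5.png")
for z in [55,60,65,70]: print(z,(proj("scene",[[459.6,-39.5,z]])[0]-[300,170])*6+[420,0])
```

```text
55 [575.04454167 247.84260142]
60 [575.52731574 236.88722639]
65 [576.01209085 225.87864695]
70 [576.49887314 214.81661272]
```

View pics/w5.png

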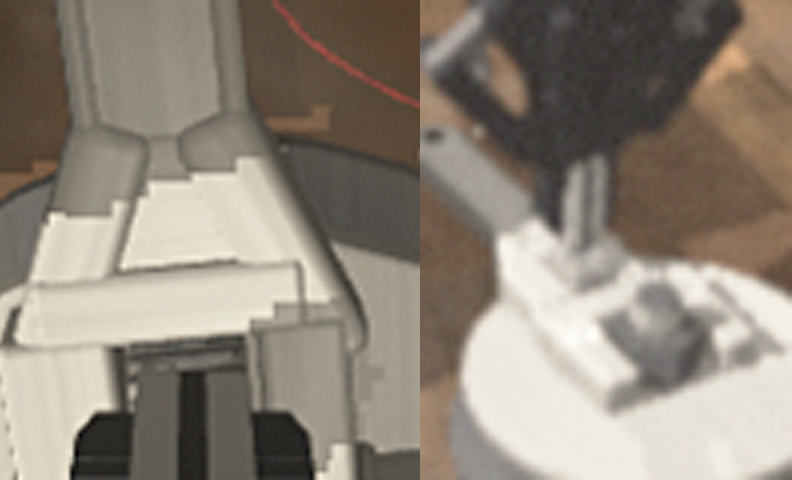

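The fingertips are now only a few mm from the worm top (scene crop (585,250)). I'll shift back to stroke start and continue down.

Emit:
{"method": "send_rows", "body": {"commands": "0 3 0 0 0 0; 0 5 0 0 0 0; 0 5 -0.5 0 0 0; 0 5 -1 0 0 0; 0 5 -1 0 0 0"}}

```text
clock: 14.72
tcp_pos: [459.6, -34.5, 38.7]
tool_rot: [0.0, 0.707, 0.707, -0.0]
force: [-0.4, 0.5, 0.1]
gripper_width: -0.0
grasp_force: 0.1
```

Emit:
{"method": "send_rows", "body": {"commands": "0 0 -0.5 0 0 0; 0 0 -1 0 0 0; 0 0 -1 0 0 0; 0 0 -1 0 0 0; 0 0 -1 0 0 0"}}

```text
clock: 15.35
tcp_pos: [459.7, -34.5, 37.8]
tool_rot: [0.0, 0.707, 0.707, 0.0]
force: [-0.5, 0.4, 3.6]
gripper_width: -0.0
grasp_force: 1.5
```

Contact. Press ~9 N and stroke.

Emit:
{"method": "send_rows", "body": {"commands": "0 0 -0.7 0 0 0; 0 0 -1.4 0 0 0; 0.3 -3 -1.4 0 0 0; 0.6 -6 -1.4 0 0 0; 0.6 -6 -1.4 0 0 0"}}

```text
clock: 15.98
tcp_pos: [460.5, -39.1, 36.6]
tool_rot: [-0.001, 0.707, 0.707, 0.001]
force: [-0.6, 4.6, 7.7]
gripper_width: 0.5
grasp_force: 4.4
```

Emit:
{"method": "send_rows", "body": {"commands": "0.3 -3 -0.2 0 0 0; 0.6 -6 -0.2 0 0 0; 0.9 -9 -0.2 0 0 0; 1.2 -12 -0.2 0 0 0; 1.2 -12 -0.2 0 0 0"}}

```text
clock: 16.6
tcp_pos: [461.6, -51.4, 36.4]
tool_rot: [-0.001, 0.707, 0.707, 0.001]
force: [-1.5, 3.7, 10.9]
gripper_width: -0.0
grasp_force: 4.9
```

Emit:
{"method": "send_rows", "body": {"commands": "0 0 5 0 0 0; -0.9 9 5 0 0 0; -1.8 18 5 0 0 0; -1.8 18 2 0 0 0; -1.8 18 0.5 0 0 0"}}

```text
clock: 17.23
tcp_pos: [459.4, -34.0, 36.3]
tool_rot: [-0.0, 0.707, 0.707, -0.0]
force: [-0.8, 2.8, 2.9]
gripper_width: -0.2
grasp_force: 2.1
```

Emit:
{"method": "send_rows", "body": {"commands": "0 0 -0.4 0 0 0; 0.3 -3 -0.4 0 0 0; 0.6 -6 -0.4 0 0 0; 0.9 -9 -0.4 0 0 0; 0.9 -9 -0.4 0 0 0"}}

```text
clock: 17.85
tcp_pos: [460.3, -43.1, 36.6]
tool_rot: [-0.001, 0.707, 0.707, 0.0]
force: [-2.9, 4.0, 9.7]
gripper_width: 0.2
grasp_force: 4.7
```

Emit:
{"method": "send_rows", "body": {"commands": "0.3 -3 0 0 0 0; 0.6 -6 0 0 0 0; 0.9 -9 0 0 0 0; 1.1 -11 0 0 0 0; 1.1 -11 0 0 0 0"}}

```text
clock: 18.48
tcp_pos: [461.7, -54.0, 36.6]
tool_rot: [-0.0, 0.707, 0.707, 0.0]
force: [-1.7, 3.4, 9.3]
gripper_width: -0.1
grasp_force: 4.6
```

Emit:
{"method": "send_rows", "body": {"commands": "0 0 5 0 0 0; -0.9 9 5 0 0 0; -1.7 17 5 0 0 0; -1.7 17 2 0 0 0; -1.7 17 0.5 0 0 0"}}

```text
clock: 19.1
tcp_pos: [459.9, -36.6, 36.5]
tool_rot: [-0.0, 0.707, 0.707, 0.0]
force: [-1.4, 3.3, 7.3]
gripper_width: -0.3
grasp_force: 3.6
```

Emit:
{"method": "send_rows", "body": {"commands": "0 0 -0.5 0 0 0; 0.3 -3 -0.5 0 0 0; 0.6 -6 -0.5 0 0 0; 0.9 -9 -0.5 0 0 0; 0.9 -9 -0.5 0 0 0"}}

```text
clock: 19.73
tcp_pos: [461.0, -45.0, 36.5]
tool_rot: [-0.001, 0.707, 0.707, 0.001]
force: [-0.7, 6.0, 10.4]
gripper_width: 0.0
grasp_force: 4.8
```

Emit:
{"method": "send_rows", "body": {"commands": "0.3 -3 0 0 0 0; 0.6 -6 0 0 0 0; 0.9 -9 0 0 0 0; 1 -10 0 0 0 0; 1 -10 0 0 0 0"}}

```text
clock: 20.35
tcp_pos: [462.0, -53.7, 36.5]
tool_rot: [-0.002, 0.706, 0.708, 0.001]
force: [-1.1, 10.5, 9.2]
gripper_width: -0.1
grasp_force: 4.8
```

Run:
```python
from h import *
a=get_image("wrist");c=cv2.resize(a[120:270,250:390],None,fx=4,fy=4,interpolation=cv2.INTER_CUBIC);save(c,"w6.png")
```

Emit:
{"method": "send_rows", "body": {"commands": "0 0 5 0 0 0; -0.9 9 5 0 0 0; -1.4 14 5 0 0 0; -1.4 14 2 0 0 0; -1.4 14 0.3 0 0 0"}}

```text
clock: 21.02
tcp_pos: [460.3, -42.0, 36.5]
tool_rot: [-0.0, 0.707, 0.707, 0.0]
force: [-2.7, 3.3, 9.5]
gripper_width: 0.4
grasp_force: 5.0
```

Emit:
{"method": "send_rows", "body": {"commands": "0 0 -0.3 0 0 0; 0.2 -2 -0.3 0 0 0; 0.4 -4 -0.3 0 0 0; 0.6 -6 -0.3 0 0 0; 0.6 -6 -0.3 0 0 0"}}

```text
clock: 21.65
tcp_pos: [460.8, -46.6, 36.4]
tool_rot: [-0.001, 0.707, 0.708, 0.001]
force: [-2.5, 6.9, 10.0]
gripper_width: 0.0
grasp_force: 5.0
```

Emit:
{"method": "send_rows", "body": {"commands": "0.1 -1.5 0 0 0 0; 0.2 -3 0 0 0 0; 0.2 -3 0 0 0 0; 0.2 -3 0 0 0 0; 0.2 -3 0 0 0 0"}}

```text
clock: 22.28
tcp_pos: [461.2, -49.0, 36.4]
tool_rot: [-0.001, 0.706, 0.708, 0.001]
force: [-1.5, 8.3, 10.1]
gripper_width: -0.1
grasp_force: 5.0
```

Emit:
{"method": "send_rows", "body": {"commands": "0 0 5 0 0 0; 0 0 20 0 0 0; 0 0 40 0 0 0; 0 5 60 0 0 0; 0 5 60 0 0 0"}}

```text
clock: 22.9
tcp_pos: [462.4, -46.8, 97.7]
tool_rot: [0.001, 0.707, 0.707, 0.001]
force: [0.7, -0.5, -1.1]
gripper_width: -0.1
grasp_force: 0.0
```

Run:
```python
from h import *
a=get_image("wrist");c=cv2.resize(a[60:270,230:410],None,fx=2.85,fy=2.85,interpolation=cv2.INTER_CUBIC);save(c[:598],"w7.png")
s=get_state();print(s["tcp_pos"],s["clock"])
```

```text
[461.68922432 -46.81629581  96.88071474] 22.95
```

View pics/w7.png

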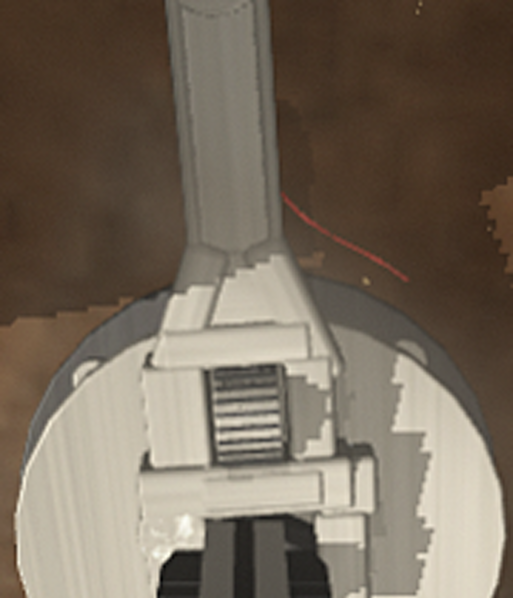

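The worm view shows the jaw (right, px crop 375) has come in and the worm is turned; the wrench stands off the fingers. I'll check the numbers, then go to the handle's -x side.

Run:
```python
from h import *
import h
n=lambda u,v,z:ray("wrist",[[230+u/2.85,60+v/2.85]],z)[0].round(1)
a=[n(171,30,47),n(266,30,47),n(187,240,47),n(280,240,47)]
m0=(a[0]+a[1])/2;m1=(a[2]+a[3])/2;d=(m0-m1)[:2];print(m0,m1,"phi",np.arctan2(-d[0],d[1]))
print("worm",n(248,412,59),"head L/R now",n(140,485,52),n(376,485,52))
c=get_calibration("wrist")
T=np.array([[ 9.99996389e-01,-2.37464240e-03,-1.25852124e-03,4.42927670e+02],[2.65549097e-03,9.45132172e-01,3.26677403e-01,6.69350722e+01],[4.13726900e-04,-3.26679565e-01,9.45135065e-01,3.73298505e+02],[0,0,0,1]])
h.get_calibration=lambda _:dict(c,extrinsics=T)
old=lambda u,v,z:ray("wrist",[[270+u/3.3,75+v/3.3]],z)[0].round(1)
print("head L/R before",old(120,440,52),old(326,440,52))
```

```text
[456.95  44.9   47.  ] [460.15  -1.7   47.  ] phi 0.06856189511307222
worm [463.6 -40.4  59. ] head L/R now [436.4 -62.9  52. ] [496.  -62.9  52. ]
head L/R before [433.9 -61.7  52. ] [501.4 -61.5  52. ]
```

Emit:
{"method": "send_rows", "body": {"commands": "-10 30 0 0 0 0; -22 60 0 0 0 0; -34 86 0 0 0 0; -34 86 -20 0 0 0; -34 86 -20 0 0 0"}}

```text
clock: 23.58
tcp_pos: [425.7, 39.0, 75.1]
tool_rot: [-0.001, 0.707, 0.707, -0.002]
force: [0.2, -0.4, -0.2]
gripper_width: 0.1
grasp_force: 0.0
```

Run:
```python
from h import *
a=get_image("wrist");c=cv2.resize(a[130:330,230:430],None,fx=3,fy=3,interpolation=cv2.INTER_CUBIC);save(c,"w8.png")
s=get_state();print(s["tcp_pos"],s["clock"])
```

```text
[426.41791731  38.71261843  75.68859982] 23.625
```

View pics/w8.png

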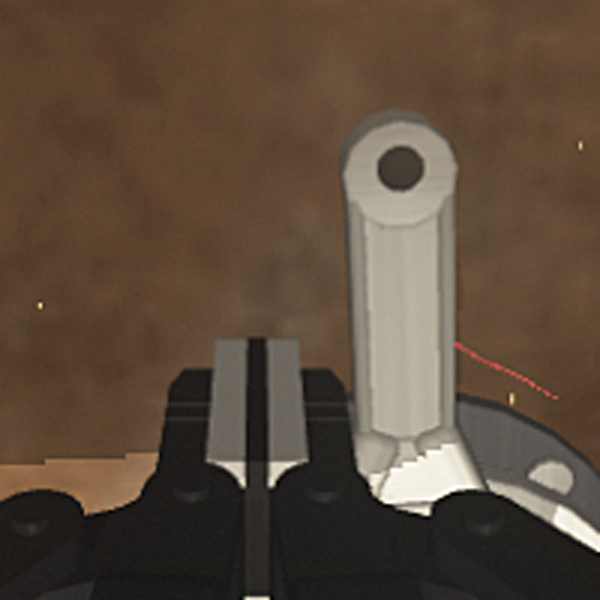

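The wrench head width shrank ~8 mm (jaw opening now ≈30). The handle at crop x 350–455 is right of the fingers (215–300). Going down beside it.

Emit:
{"method": "send_rows", "body": {"commands": "-3 0 -15 0 0 0; -3 0 -30 0 0 0; -3 0 -45 0 0 0; -3 0 -58 0 0 0; -3 0 -58 0 0 0"}}

```text
clock: 24.25
tcp_pos: [423.5, 39.2, 17.3]
tool_rot: [-0.001, 0.707, 0.707, -0.001]
force: [-0.1, 0.1, 1.2]
gripper_width: 0.3
grasp_force: 0.0
```

Emit:
{"method": "send_rows", "body": {"commands": "3 0 0 0 0 0; 6 0 0 0 0 0; 9 0 0 0 0 0; 10 0 0 0 0 0; 10 0 0 0 0 0"}}

```text
clock: 24.88
tcp_pos: [434.3, 39.5, 18.3]
tool_rot: [0.0, 0.707, 0.707, 0.0]
force: [0.6, 0.0, -0.5]
gripper_width: 0.5
grasp_force: 0.0
```

Emit:
{"method": "send_rows", "body": {"commands": "2 0 0 0 0 0; 4 0 0 0 0 0; 6 0 0 0 0 0; 8 0 0 0 0 0; 10 0 0 0 0 0"}}

```text
clock: 25.5
tcp_pos: [444.0, 39.6, 18.1]
tool_rot: [-0.0, 0.707, 0.707, -0.0]
force: [-2.4, 1.5, 0.7]
gripper_width: 0.1
grasp_force: 1.1
```

Emit:
{"method": "send_rows", "body": {"commands": "2 0 0 0 0 0; 4 0 0 0 0 0; 6 0 0 0 0 0; 8 0 0 0 0 0; 10 0 0 0 0 0"}}

```text
clock: 26.12
tcp_pos: [454.4, 39.5, 18.2]
tool_rot: [0.0, 0.707, 0.707, 0.0]
force: [-2.6, 2.2, 0.3]
gripper_width: -0.0
grasp_force: 1.3
```

Emit:
{"method": "send_rows", "body": {"commands": "3 -0.3 0 0 0 0; 6 -0.8 0 0 0 0; 9 -1.3 0 0 0 0; 12 -1.8 0 0 0 0; 15 -2.4 0 0 0 0"}}

```text
clock: 26.75
tcp_pos: [468.6, 37.4, 18.1]
tool_rot: [-0.001, 0.707, 0.707, -0.0]
force: [-4.8, 3.6, 2.7]
gripper_width: -0.2
grasp_force: 4.3
```

Emit:
{"method": "send_rows", "body": {"commands": "3 -0.6 0 0 0 0; 6 -1.3 0 0 0 0; 9 -2 0 0 0 0; 12 -2.7 0 0 0 0; 15 -3.5 0 0 0 0"}}

```text
clock: 27.38
tcp_pos: [484.3, 35.0, 18.2]
tool_rot: [-0.001, 0.707, 0.708, 0.0]
force: [-3.5, 5.3, 2.2]
gripper_width: -0.1
grasp_force: 3.5
```

Emit:
{"method": "send_rows", "body": {"commands": "2 -0.6 0 0 0 0; 4 -1.3 0 0 0 0; 6 -2 0 0 0 0; 8 -2.8 0 0 0 0; 10 -3.5 0 0 0 0"}}

```text
clock: 28.0
tcp_pos: [494.6, 31.5, 18.3]
tool_rot: [-0.0, 0.707, 0.708, 0.001]
force: [-3.2, 4.2, 2.5]
gripper_width: -0.2
grasp_force: 3.0
```

Emit:
{"method": "send_rows", "body": {"commands": "2.4 -0.6 0 0 0 -0.02; 4.9 -1.1 0 0 0 -0.04; 7.3 -1.8 0 0 0 -0.06; 9.7 -2.5 0 0 0 -0.08; 9.7 -2.5 0 0 0 -0.08"}}

```text
clock: 28.62
tcp_pos: [504.7, 28.6, 18.3]
tool_rot: [0.0, 0.734, 0.679, 0.001]
force: [-1.9, 4.5, 1.3]
gripper_width: -0.0
grasp_force: 2.4
```

Run:
```python
from h import *
f=[]
for i in range(4): a=get_image("wrist"); s=get_state(); f.append(s["force"])
print(np.round(f,2).tolist(),s["tcp_pos"])
b=get_image("top")
for n in ["wrench","jaw"]:
  for cam in ["wrist","top"]:
    for r in outline_of(cam,n)[:1]:
      print(n,cam,r["bbox"],r["conf"])
c=cv2.resize(a[120:320,150:390],None,fx=2.5,fy=2.5,interpolation=cv2.INTER_CUBIC);d=cv2.resize(b[150:230,285:385],None,fx=2,fy=2,interpolation=cv2.INTER_CUBIC)
o=np.zeros((500,800,3),np.uint8);o[:,:600]=c;o[:160,600:]=d;save(o,"w9.png")
```

```text
[[-2.29, 4.48, 2.73], [-1.01, 4.96, 1.7], [-1.54, 4.39, 1.67], [-1.06, 4.06, 2.6]] [504.24433594  27.93613132  18.29718764]
wrench wrist [308.8, 197.4, 92.6, 165.9] 0.85
wrench top [311.1, 175.6, 48.6, 32.1] 0.71
```

View pics/w9.png

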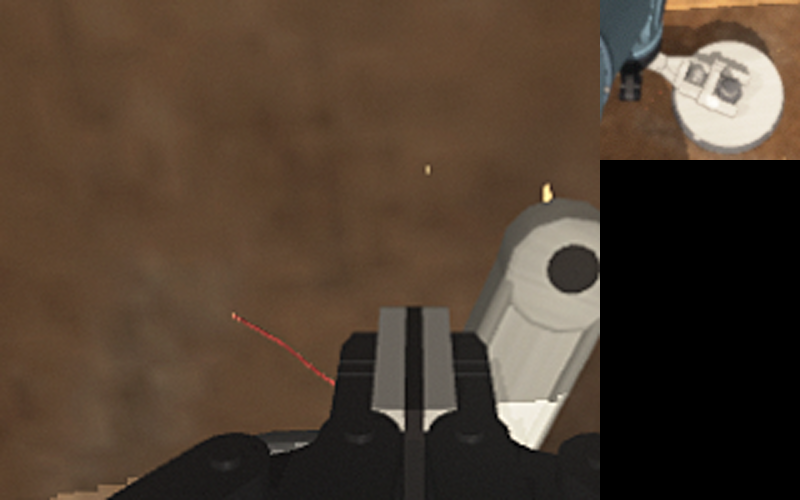

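Emit:
{"method": "send_rows", "body": {"commands": "0.4 1 0 0 0 0; 1.6 0.6 0 0 0 -0.01; 2.8 0.3 0 0 0 -0.02; 4 -0.1 0 0 0 -0.03; 5.1 -0.5 0 0 0 -0.04"}}

```text
clock: 29.7
tcp_pos: [508.6, 26.6, 18.1]
tool_rot: [-0.0, 0.749, 0.663, -0.0]
force: [-3.7, 0.6, 2.9]
gripper_width: 0.1
grasp_force: 2.7
```

```bash
cat > ang.py <<'E'
from h import *
f=[]
for i in range(3): a=get_image("wrist"); s=get_state(); f.append(s["force"])
F=np.mean(f,0);print(np.round(F,2),s["tcp_pos"].round(1) if hasattr(s["tcp_pos"],"round") else s["tcp_pos"],s["clock"])
# hole: darkest blob of handle end
g=cv2.cvtColor(a,cv2.COLOR_RGB2GRAY)
sub=g[150:300,340:470]; c=cv2.HoughCircles(cv2.resize(sub,None,fx=3,fy=3),cv2.HOUGH_GRADIENT,1,40,param1=120,param2=20,minRadius=18,maxRadius=45)
if c is not None:
    for q in c[0][:3]:
        p=[340+q[0]/3,150+q[1]/3];w=ray("wrist",[p],47)[0];th=np.arctan2(w[0]-468.5,w[1]+91)
        print(np.round(p,1),q[2],w.round(1),"theta",th.round(3),"r",np.hypot(w[0]-468.5,w[1]+91).round(1), "Fn",(F[0]*-np.cos(th)+F[1]*np.sin(th)).round(2))
E
python3 ang.py
```

```text
[-4.11 -0.26  2.79] [508.9  26.6  18.1] 29.85
[378.8 227.2] 29.3 [541.3  43.9  47. ] theta 0.495 r 153.3 Fn 3.49
```

Emit:
{"method": "send_rows", "body": {"commands": "0 0 1.5 0 0 0; 0.6 -0.2 1.5 0 0 -0.005; 1.2 -0.4 1.5 0 0 -0.01; 1.8 -0.6 1.5 0 0 -0.015; 1.8 -0.6 1.5 0 0 -0.015"}}

```text
clock: 30.48
tcp_pos: [510.9, 26.5, 19.7]
tool_rot: [0.0, 0.753, 0.658, 0.0]
force: [-1.8, 0.2, 0.2]
gripper_width: 0.2
grasp_force: 1.0
```

```bash
python3 ang.py
```

```text
[-1.46  0.28 -0.44] [510.8  26.5  19.7] 30.625
[377.8 227.5] 28.8 [543.3  42.4  47. ] theta 0.511 r 152.9 Fn 1.41
```

Emit:
{"method": "send_rows", "body": {"commands": "0.8 -0.3 0 0 0 -0.007; 1.6 -0.6 0 0 0 -0.014; 2.4 -0.9 0 0 0 -0.02; 2.4 -0.9 0 0 0 -0.02; 2.4 -0.9 0 0 0 -0.02"}}

```text
clock: 31.25
tcp_pos: [513.3, 25.6, 19.7]
tool_rot: [0.0, 0.76, 0.65, 0.0]
force: [-1.7, -0.7, -0.0]
gripper_width: -0.1
grasp_force: 0.9
```

```bash
python3 ang.py
```

```text
[-1.74 -0.01 -0.69] [513.3  25.6  19.7] 31.4
[378.2 227.5] 29.0 [546.2  40.8  47. ] theta 0.532 r 153.0 Fn 1.49
```

Emit:
{"method": "send_rows", "body": {"commands": "0.8 -0.3 0 0 0 -0.007; 1.6 -0.6 0 0 0 -0.014; 2.4 -0.9 0 0 0 -0.02; 2.4 -0.9 0 0 0 -0.02; 2.4 -0.9 0 0 0 -0.02"}}

```text
clock: 32.02
tcp_pos: [515.7, 24.6, 19.7]
tool_rot: [0.0, 0.766, 0.643, 0.0]
force: [-1.6, 0.1, 0.7]
gripper_width: 0.2
grasp_force: 0.9
```

```bash
python3 ang.py
```

```text
[-2.18  0.3  -0.25] [515.6  24.6  19.7] 32.175
[378.5 227.5] 30.4 [549.   39.2  47. ] theta 0.554 r 153.1 Fn 2.01
```

Emit:
{"method": "send_rows", "body": {"commands": "0.8 -0.3 0 0 0 -0.007; 1.6 -0.6 0 0 0 -0.014; 2.4 -0.9 0 0 0 -0.02; 2.4 -0.9 0 0 0 -0.02; 2.4 -0.9 0 0 0 -0.02"}}

```text
clock: 32.8
tcp_pos: [518.0, 23.7, 19.7]
tool_rot: [0.0, 0.773, 0.635, 0.0]
force: [-1.5, 0.2, -0.1]
gripper_width: 0.2
grasp_force: 0.9
```

```bash
python3 ang.py
```

```text
[-2.42 -0.07 -0.73] [518.   23.7  19.7] 32.95
[378.2 226.8] 31.1 [551.5  38.   47. ] theta 0.572 r 153.4 Fn 2.0
```

Emit:
{"method": "send_rows", "body": {"commands": "0.8 -0.3 0 0 0 -0.007; 1.6 -0.6 0 0 0 -0.014; 2.4 -1 0 0 0 -0.02; 2.4 -1 0 0 0 -0.02; 2.4 -1 0 0 0 -0.02"}}

```text
clock: 33.58
tcp_pos: [520.2, 22.9, 19.6]
tool_rot: [-0.0, 0.779, 0.627, -0.0]
force: [-3.9, 0.7, 1.2]
gripper_width: 0.5
grasp_force: 1.7
```

```bash
python3 ang.py
```

```text
[-2.9   0.92  0.01] [520.3  22.8  19.7] 33.725
[377.2 227.5] 28.6 [553.5  36.2  47. ] theta 0.589 r 153.0 Fn 2.93
```

Emit:
{"method": "send_rows", "body": {"commands": "0.4 -0.2 0 0 0 -0.003; 0.8 -0.3 0 0 0 -0.006; 0.8 -0.3 0 0 0 -0.006; 0.8 -0.3 0 0 0 -0.006; 0.8 -0.3 0 0 0 -0.006"}}

```text
clock: 34.35
tcp_pos: [521.1, 22.5, 19.7]
tool_rot: [-0.0, 0.781, 0.625, -0.0]
force: [-4.0, 1.0, 0.4]
gripper_width: 0.3
grasp_force: 1.9
```

```bash
python3 ang.py
```

```text
[-4.2   0.41  0.07] [521.1  22.5  19.7] 34.5
[377.8 226.8] 30.8 [554.8  36.   47. ] theta 0.597 r 153.5 Fn 3.71
```

The force rises steeply while motion stalls, so the nut is at its stop. Backing off.

Emit:
{"method": "send_rows", "body": {"commands": "-3 1.5 0 0 0 0; -8 4 0 0 0 0; -18 8 0 0 0 0; -18 8 15 0 0 0; -18 8 40 0 0 0"}}

```text
clock: 35.12
tcp_pos: [503.0, 30.4, 60.6]
tool_rot: [-0.0, 0.781, 0.625, -0.0]
force: [0.5, 0.0, 0.4]
gripper_width: -0.4
grasp_force: 0.0
```

Emit:
{"method": "send_rows", "body": {"commands": "0 0 30 0 0 0; 0 0 60 0 0 0; 0 0 90 0 0 0; 0 0 100 0 0 0; 0 0 100 0 0 0"}}

```text
clock: 35.75
tcp_pos: [503.5, 30.7, 160.3]
tool_rot: [0.0, 0.781, 0.625, 0.001]
force: [0.0, 0.5, -0.1]
gripper_width: -0.2
grasp_force: 0.0
```

Run:
```python
from h import *
a=get_image("wrist");s=get_state();print(s["tcp_pos"],s["force"],s["clock"])
for n in ["wrench","jaw","nut","worm"]:
    for r in outline_of("wrist",n)[:1]:
        ys,xs=np.nonzero(r["region"]);print(n,r["conf"],r["bbox"],ray("wrist",[[xs.mean(),ys.mean()]],52)[0].round(1))
b=get_image("top");d=cv2.resize(b[150:240,275:395],None,fx=5,fy=5,interpolation=cv2.INTER_CUBIC)
c=cv2.resize(a[130:280,300:450],None,fx=3,fy=3,interpolation=cv2.INTER_CUBIC);save(c,"w10.png")
```

```text
[502.93236901  30.65490303 159.46715961] [-0.34390006  0.2472558  -0.12049808] 35.8
wrench 0.82 [300.8, 148.7, 79.2, 114.6] [526.9   4.   52. ]
jaw 0.38 [296.2, 149.6, 83.2, 115.6] [526.8   3.7  52. ]
worm 0.7 [245.2, 214.8, 124.3, 130.0] [469.2 -42.   52. ]
```

View pics/w10.png

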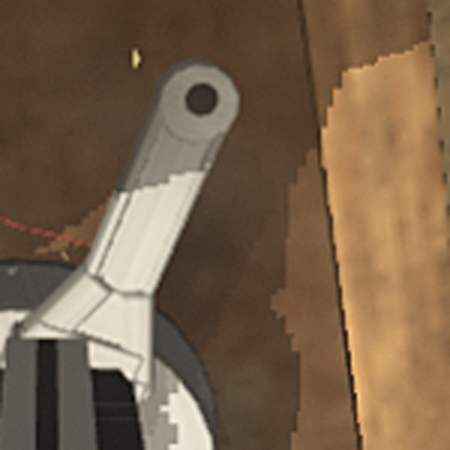

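Run:
```python
from h import *
w=ray("wrist",[[300+202/3,130+98/3]],47)[0];print(w,np.arctan2(w[0]-468.5,w[1]+91))
```

```text
[551.8825092  37.1453588  47.       ] 0.5768579673600636
```

```bash
python3 -c "
from bench import *
print(close_job())"
```

```text
the job is handed in; nothing more can be done
None
```

I handed the job in with the jaw closed on the nut by the worm, the handle swung clockwise until the push force rose to about 3.7 N at the stop, and the arm clear of everything. The hand-in gave no verdict. The snug fit and stop position are inferred from the force readings and camera estimates, and I did not re-check the chalk, tape measure or gimp roll after the moves.

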